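# Hang a jar carrier level on the drain stand's pin

### The arm

A 6-joint arm with a two-finger parallel gripper is mounted at the origin on a cart in front of the work surface, level with it; the furniture and walls round the work are solid. World frame = base frame: x ahead of the robot, y to its left, z up, the work surface at z = 0. Lengths are in m, angles in degrees, forces in N, time in s.
With the tool pointing down it reaches from about 0.325 to 0.85 m from the base axis. Payload 4.4 kg.
Tool frame: the origin (TCP) lies on the centre line of the jaws, within the pads' length; the fingertips stand 14 mm ahead of it and the grasp point (between the pads) lies 5 mm behind it; z points along the fingers, y is the line along which they close (so a half turn about z gives the same grasp; the last joint's range is limited). The gripper opens to 94 mm and grips with 3 to 60 N. Pads are 16 mm wide; open, the fingers measure 119 mm over their backs; the gripper's body (75 mm by 177 mm) begins 78 mm behind the grasp point.
Start: joints at [56.35, 11.837, 88.321, -0, 79.842, -8.623], TCP at [0.243, 0.521, 0.219] pointing down, gripper open.
Joint ranges: [-156.59, 156.59], [-49.26, 127.26], [12.9, 141.05], [-63.56, 243.56], [4.71, 150.69], [-161.64, 161.64]. Speed limits (degrees/s): [159.86, 159.86, 180, 180, 180, 180].

### API

Orientations are given as [roll, pitch, yaw] about the fixed x, y, z axes, in that order (R = Rz(yaw) Ry(pitch) Rx(roll)).
In Python, from cell import state, get_image, camera_info, hand_in gives the robot as it stands.
- The arm moves only by the tool apply_moves, never from a script. Its argument "moves" is a list that holds one entry, the list of rows, each a list of 7 numbers: the opening, from -1 (shut) to 1 (fully open), then the shift along the tool's x, y, z in mm, then the turn, a rotation vector about the tool's x, y, z in degrees. In form: [[[hand, x, y, z, wx, wy, wz], ...]]. A call has 1 to 20 rows; each row shifts and turns the commanded pose from where the row before left it, along the tool's axes as they then stand; what a row does not reach is not made up. A row lasts 1/8 s, in which the tool goes at most 62.5 mm and 10.7 degrees, less where a joint would pass 70% of its speed; a pose out of reach is approached as far as the arm can. A call with a gripper value outside its range is refused whole. The fingers move at their own pace and stop on an object; "grip_force" is the grip in N (left out, the last holds). Time passes only in rows, so rows that do not move let the fingers close. It gives the time, the measured TCP pose, the force, the opening and the grip force at its end, in the units of the state.
- state(): the state, without advancing time (a new reading comes with each control period).
- get_image(name): name is "scene" or "top" or "wrist"; returns (picture, depth): 420x560x3 uint8, red, green, blue; 420x560 float32, m along the optical axis (not along the pixel's ray), 0 where there is no reading.
- camera_info(name): a dict with "fx", "fy", "cx", "cy" (pixels), "extrinsics" (4x4, takes a point from world to camera coordinates). Camera axes: x right, y down, z forward; pixel columns grow to the right and rows downward; lengths in m; the calibration is good to about 2 mm. A picture is of the moment at which its call begins: read the wrist's pose just before it. camera_info takes no time and is no camera call; for the wrist camera it gives the pose at the moment of the call.
- hand_in(): hands the job in; it is judged then, once.
The state is a dict: "t": time; "joint_positions": joint angles; "joint_vel": joint speeds; "joint_efforts": joint torques, N m; "tool_pos": TCP position; "eef_rot": TCP orientation; "wrist_force": force on the tool from outside, world axes, zero at the start; "torque": the same for the moment, N m; "grip_width": finger opening in m; "grasp_force": force on a finger pad.
Only numpy, scipy, OpenCV 4.12 (cv2) and the standard library are available. Lean on these libraries where they do the work, as an engineer would, in place of code of your own. Each camera call takes 0.05 s, during which the arm holds its last target. There are 200 camera calls.

### The job

Hang the loaded jar carrier on the pin of the drain stand by whichever hole of its top bar lets it hang level, and let go of it. Feed the hole over the pin's head as far as the shoulder and let the bar settle down into the neck between them; the pin is clamped at no set length, so feel your way gently and never push hard on it. All three jars stay in their pockets and the other things on the bench stay where they are.

Things in the scene. Friction and masses are not known exactly. Their poses are not given: they have to be found in the camera images.
- carrier: Loose jar carrier, 148 long (y) x 46 (x) x 148 mm, empty 0.18 kg and balanced on y = 0. White base 22 mm high with three jar pockets at y = -46, 0, +46 mm (34 wide, floor 5 mm up); a grey metal upright at each end; a top bar with five holes; a grip tab on its middle. Either face of the bar may go on the pin. Origin: centre of the underside, z up; starts standing on the bench.
- grip (a point): Middle of the carrier's grip tab, 134 mm above its underside; axes as the carrier's. The tab is 36 mm long (y), 11.5 mm thick (x), z = 117 to 147 mm. Pinched here across its thickness the loaded carrier (0.48 kg) lifts level, and the fingertips stay above bar, pin and clamp.
- hole_1 (a point): Centre of hole 1 of five in the carrier's top bar, at carrier y = -40, z = 100 mm. The bar is a 5 mm plate on edge, z = 86 to 114 mm, its faces look along +-x. The holes are round, 15 mm, 20 mm apart in a row along y, their axes along x. Axes as the carrier's.
- hole_2 (a point): Centre of hole 2 of five in the carrier's top bar, like hole 1, at carrier y = -20, z = 100 mm.
- hole_3 (a point): Centre of hole 3 of five in the carrier's top bar, like hole 1, at carrier y = +0, z = 100 mm.
- hole_4 (a point): Centre of hole 4 of five in the carrier's top bar, like hole 1, at carrier y = +20, z = 100 mm.
- hole_5 (a point): Centre of hole 5 of five in the carrier's top bar, like hole 1, at carrier y = +40, z = 100 mm.
- jar_tall: Heavy tall grey jar with black cap, 32 mm diameter, 56 mm high, about 0.24 kg (varies by a tenth), loose in one of the carrier's three pockets (which one changes). Origin: centre of its underside.
- jar_short_a: Light short grey jar with black cap, 32 mm diameter, 30 mm high, 0.03 kg, loose in another pocket. Origin: centre of its underside.
- jar_short_b: Light short grey jar like jar_short_a, in the remaining pocket. Origin: centre of its underside.
- drain_stand: Fixed drain stand: open steel drip tray, 187 (x) x 227 (y) mm, 44 mm high; on the middle of its back rim a 12 mm post (axis at x = +98 mm), 184 mm high, with a cross clamp that holds a level hanging pin pointing to the stand's -x. Origin: under the tray's centre on the bench; x towards the post, z up.
- pin_line (a point): A point on the hanging pin's axis, 170 mm above the bench over the tray's centre; axes as the stand's, the pin runs along x with its free end to -x. How far the pin sticks out is set by hand, not told here: its shoulder's face is 25 mm before to 25 mm behind this point (x = -25 to +25), to be felt or seen. The clamped pin does not move.
- pin_base (a point): Root of the pin at the clamp's front face, 83 mm behind point pin_line. The pin from its free end: head 11 mm diameter, 5 mm long, bevelled; neck 6 mm diameter, 8 mm long; shoulder collar 22 mm diameter, a dead stop. A hole clears the head by 2 mm all round; the bar hung on the neck has its hole's centre 4.5 mm below the pin axis, caught between head and shoulder.
- tape_roll: Bystander: roll of beige masking tape lying flat, 104 mm across, 25 mm high.
- timer: Bystander: white digital timer lying flat, 62 x 66 x 19 mm.
- ball_pen: Bystander: blue ball pen, 145 mm long, 12 mm thick, lying.
- tweezers: Bystander: steel tweezers, 128 mm long, lying.
- tube15_loose: Bystander: 15 ml plastic tube with orange cap, lying, 118 mm long.
- cuvette_a: Bystander: clear cuvette standing, 12 x 12 x 45 mm, 10 g, easily toppled.
- cuvette_b: Bystander: clear cuvette standing, 12 x 12 x 45 mm, easily toppled.

How it is judged:
By the outcome, as a careful person would: the job done as asked, in the order asked, and still so for the second after the job is handed in, with the robot touching nothing.
It also fails if it takes over 53 s, if anything falls off the work surface, if the arm or the gripper's body presses on something with over 40 N, if the wrist force passes 120 N, or if a joint passes its speed limit or range.

## Working session

There is one attempt and no reset: what is moved stays moved. The work goes in short steps, Python scripts to look and compute and a tool call to move; the robot and the scene stay as the last step left them, time stands still between calls to the robot, and variables do not carry over. Pictures are saved under pics/ and viewed, at most 10 in all, crops included, and the job is handed in when it is done.

Besides the shell and the picture viewer there is one more tool, called after "Emit:" by a JSON object that holds its "name" and its "arguments", one argument or row to a line. apply_moves: Moves the arm, as the interface text tells. Its arguments: {"type":"object","properties":{"moves":{"type":"array"},"grip_force":{"type":"number"}},"required":["moves"]}

```bash
mkdir -p pics; cat > h.py <<'E'
import numpy as np, cv2
from cell import state,get_image,camera_info,hand_in
def grab(n):
    ci=camera_info(n); im,d=get_image(n); np.savez(f'{n}.npz',im=im,d=d,E=np.array(ci['extrinsics']),K=np.array([ci['fx'],ci['fy'],ci['cx'],ci['cy']])); return im,d
def load(n):
    z=np.load(f'{n}.npz'); return z['im'],z['d'],z['E'],z['K']
def cloud(n):
    im,d,E,K=load(n); v,u=np.mgrid[:d.shape[0],:d.shape[1]]
    p=np.stack([(u-K[2])/K[0]*d,(v-K[3])/K[1]*d,d],-1)
    w=(p-E[:3,3])@E[:3,:3]; w[d==0]=np.nan; return w
def ray(n,u,v,z):
    im,d,E,K=load(n); r=E[:3,:3].T@np.array([(u-K[2])/K[0],(v-K[3])/K[1],1]); o=-E[:3,:3].T@E[:3,3]
    return o+r*(z-o[2])/r[2]
E
python3 - <<'E'
from h import *
for n in('scene','top'):
    im,d=grab(n); cv2.imwrite(f'pics/{n}1.png',im[...,::-1]); E=load(n)[2]; print(n,-E[:3,:3].T@E[:3,3],E[:3,:3].round(2).tolist(),load(n)[3])
print(state())
E
```

```text
scene [-0.21259203 -0.42672107  0.58146765] [[0.53, -0.85, -0.0], [-0.39, -0.24, -0.89], [0.75, 0.47, -0.46]] [431.08296417 431.08296417 277.52761962 211.49328605]
top [0.42701112 0.03937531 1.05338856] [[0.01, -1.0, 0.02], [-0.99, -0.01, -0.16], [0.16, -0.02, -0.99]] [401.73183867 401.73183867 275.94188665 203.1184839 ]
{'t': 0.1, 'joint_positions': array([ 5.63509451e+01,  1.18791764e+01,  8.83931986e+01, -1.45787467e-03,
        7.98392382e+01, -8.62338448e+00]), 'joint_vel': array([-0.06361746, -0.08385581, -0.14025416,  0.12234502, -0.03910991,
        0.0030478 ]), 'joint_efforts': array([ 3.38516556e-04, -3.71860385e+01, -2.82292342e+01,  7.00535229e-02,
        3.10604065e-02, -4.49499476e-05]), 'tool_pos': array([0.24288913, 0.52045087, 0.21843702]), 'eef_rot': array([-1.79889433e+02, -1.53168541e-02,  1.54974573e+02]), 'wrist_force': array([-0.49895201, -0.0747666 , -0.77538508]), 'torque': array([ 0.04627197,  0.01366276, -0.01534583]), 'grasp_force': 0.0, 'grip_width': 0.09406926544730886}
```

View pics/scene1.png

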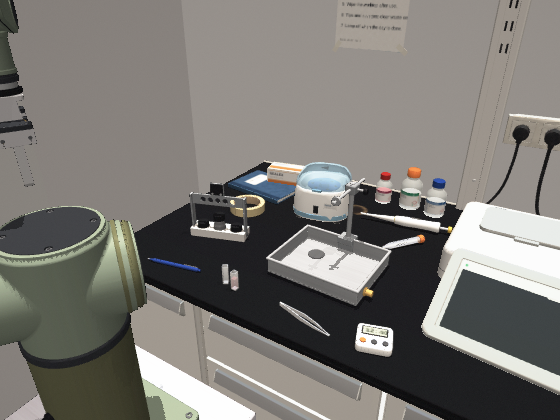

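View pics/top1.png

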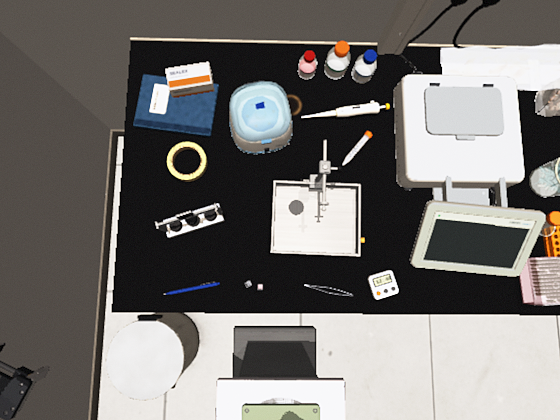

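The scene view shows the carrier at about (220,215), with its tab at (217,188), and the stand with pin and post at (345,200). In the top view the carrier is at (190,219), the tray centre at (317,219) and the post at (318,182).

```bash
python3 - <<'E'
from h import *
for n in('scene','top'):
    w=cloud(n); x,y,z=w[...,0],w[...,1],w[...,2]
    c=ray('top',190,219,.05); 
    m=(np.hypot(x-c[0],y-c[1])<.12)
    print(n,'c',c)
    for a,b in((.008,.03),(.03,.08),(.085,.115),(.12,.152)):
        s=w[m&(z>a)&(z<b)]
        if len(s)<8: print(a,len(s));continue
        r=cv2.minAreaRect((s[:,:2]*1000).astype(np.float32)); print(a,b,len(s),s.mean(0).round(4),np.round(r[0],1),np.round(r[1],1),round(r[2],1),s[:,2].max().round(4))
    t=ray('top',317,219,.044); m=(np.hypot(x-t[0],y-t[1])<.2)
    for a,b in((.034,.054),(.1,.145),(.15,.19)):
        s=w[m&(z>a)&(z<b)]
        r=cv2.minAreaRect((s[:,:2]*1000).astype(np.float32)); print('st',a,len(s),s.mean(0).round(4),np.round(r[0],1),np.round(r[1],1),round(r[2],1))
    s=w[m&(z>.15)&(z<.19)]; print((s[np.argsort(s[:,0])][::max(1,len(s)//25)]*1000).round(0).tolist())
s=cv2.imread('pics/scene1.png'); t=cv2.imread('pics/top1.png')
a=cv2.resize(s[175:250,180:260],(400,375),interpolation=2);b=cv2.resize(t[195:245,145:235],(400,222),interpolation=2)
c=cv2.resize(s[175:255,315:395],(400,375),interpolation=2);e=cv2.resize(t[135:235,285:365],(280,222))
o=np.zeros((600,800,3),np.uint8);o[:375,:400]=a;o[:375,400:]=c;o[376:598,:400]=b;o[376:598,400:680]=e;cv2.imwrite('pics/c1.png',o)
E
```

```text
scene c [0.54407465 0.23141542 0.05      ]
0.008 0.03 688 [0.5454 0.2242 0.0193] [588.7 243.4] [147.6 151.9] 18.5 0.03
0.03 0.08 428 [0.5397 0.2277 0.0472] [543.3 228.7] [ 34.6 148.8] 18.6 0.0799
0.085 0.115 517 [0.5426 0.2278 0.1009] [543.9 228. ] [ 21.8 151.1] 18.1 0.1148
0.12 0.152 158 [0.5405 0.2267 0.1355] [541.7 228.4] [13.2 38.3] 12.9 0.1495
st 0.034 1202 [ 0.5547 -0.0881  0.041 ] [560.3 -86.1] [227.3 207.4] 88.5
st 0.1 85 [ 0.646  -0.09    0.1228] [646.3 -89.1] [ 8.  12.4] 8.4
st 0.15 359 [ 0.6242 -0.0944  0.1731] [629.3 -98.8] [ 49.1 160.6] 79.7
[[550.0, -85.0, 172.0], [555.0, -88.0, 173.0], [564.0, -96.0, 169.0], [566.0, -88.0, 171.0], [567.0, -78.0, 173.0], [568.0, -81.0, 180.0], [585.0, -90.0, 171.0], [600.0, -88.0, 174.0], [617.0, -91.0, 171.0], [634.0, -98.0, 171.0], [635.0, -93.0, 167.0], [635.0, -98.0, 168.0], [636.0, -98.0, 160.0], [637.0, -101.0, 178.0], [638.0, -79.0, 167.0], [639.0, -92.0, 182.0], [642.0, -126.0, 174.0], [644.0, -101.0, 173.0], [645.0, -124.0, 178.0], [646.0, -82.0, 182.0], [648.0, -91.0, 151.0], [650.0, -102.0, 163.0], [652.0, -126.0, 175.0], [65
[... 544 characters left out ...]
] 74.5
st 0.15 421 [ 0.6336 -0.0894  0.1756] [633.3 -99.4] [161.   50.1] 0.2
[[553.0, -82.0, 177.0], [562.0, -85.0, 173.0], [566.0, -95.0, 165.0], [570.0, -80.0, 180.0], [578.0, -88.0, 173.0], [590.0, -86.0, 171.0], [603.0, -86.0, 173.0], [614.0, -85.0, 175.0], [624.0, -86.0, 171.0], [632.0, -87.0, 178.0], [635.0, -77.0, 171.0], [638.0, -76.0, 181.0], [640.0, -89.0, 182.0], [642.0, -87.0, 181.0], [645.0, -122.0, 175.0], [647.0, -80.0, 181.0], [648.0, -76.0, 177.0], [650.0, -106.0, 173.0], [652.0, -94.0, 182.0], [654.0, -82.0, 182.0], [656.0, -78.0, 182.0], [659.0, -76.0, 179.0], [663.0, -80.0, 182.0], [673.0, -87.0, 171.0], [686.0, -88.0, 175.0], [699.0, -91.0, 172.0], [711.0, -92.0, 170.0]]
```

View pics/c1.png

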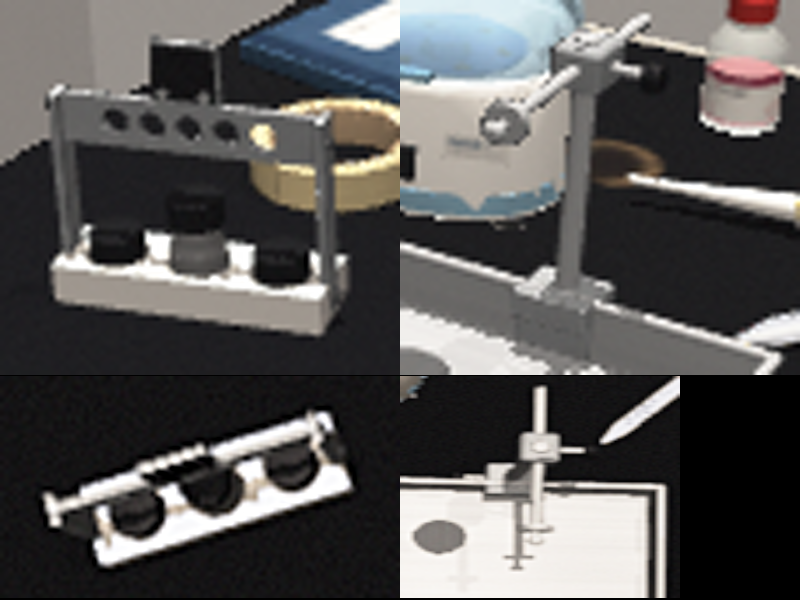

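The tall jar stands in the middle pocket, with a short jar at each end, so hole 3 is the one to use. The pin's head and collar are at x≈0.55–0.57 and y≈-0.086. I'll check the wrist camera geometry and fit the pin axis.

```bash
cat >> h.py <<'E'
from scipy.spatial.transform import Rotation as Ro
def tool():
    s=state(); return Ro.from_euler('xyz',s['eef_rot'],degrees=True).as_matrix(),s['tool_pos'],s
def go(p,yd,tiltfix=True):
    """tool-frame shift (mm) and turn to put TCP at p, tool down, tool y at azimuth yd"""
    R,t,s=tool(); a=np.radians(yd); y=np.array([np.cos(a),np.sin(a),0]); z=np.array([0,0,-1.]); T=np.stack([np.cross(y,z),y,z],1)
    return (R.T@(np.array(p)-t)*1000).round(1), np.degrees(Ro.from_matrix(R.T@T).as_rotvec()).round(2)
E
python3 - <<'E'
from h import *
R,t,s=tool(); E=np.array(camera_info('wrist')['extrinsics']); print(camera_info('wrist')['fx'])
C=-E[:3,:3].T@E[:3,3]; print('cam in tool mm',(R.T@(C-t)*1000).round(1)); print('axes cols',(R.T@E[:3,:3].T).round(3))
for n in('scene','top'):
    w=cloud(n).reshape(-1,3); g=lambda a,b:w[(w[:,0]>a)&(w[:,0]<b)&(abs(w[:,1]+.088)<.012)&(w[:,2]>.16)&(w[:,2]<.19)]
    for a,b in((.545,.558),(.558,.563),(.562,.575),(.578,.628),(.665,.72)):
        q=g(a,b); print(n,a,len(q),q.mean(0).round(4),q[:,1].min().round(4),q[:,1].max().round(4))
    q=g(.578,.628);print(np.polyfit(q[:,0],q[:,1],1))
print(go((.53,-.03,.35),10), go((.5427,.2292,.21),18.3))
E
```

```text
372.7633260689207
cam in tool mm [  76.6   -0.7 -165.6]
axes cols [[ 0.    -0.966 -0.259]
 [ 1.     0.001 -0.   ]
 [ 0.    -0.259  0.966]]
scene 0.545 18 [ 0.5535 -0.0865  0.1711] -0.091 -0.0814
scene 0.558 2 [ 0.5595 -0.0881  0.1724] -0.0883 -0.0878
scene 0.562 60 [ 0.5661 -0.0882  0.173 ] -0.0967 -0.0769
scene 0.578 41 [ 0.6044 -0.0892  0.1725] -0.0917 -0.0841
scene 0.665 24 [ 0.6974 -0.0915  0.1722] -0.0938 -0.0877
[-0.04302453 -0.06317037]
top 0.545 12 [ 0.5551 -0.0849  0.1728] -0.09 -0.0807
top 0.558 7 [ 0.5609 -0.0857  0.1716] -0.0878 -0.0831
top 0.562 41 [ 0.5675 -0.0851  0.1755] -0.0953 -0.0761
top 0.578 73 [ 0.6045 -0.0862  0.1721] -0.0907 -0.083
top 0.665 61 [ 0.6906 -0.0887  0.1726] -0.0916 -0.0858
[-0.04903697 -0.05658685]
(array([-493. , -377.6, -131. ]), array([-1.100e-01,  4.000e-02,  5.497e+01])) (array([-394.9, -137.1,    8.6]), array([-1.100e-01,  3.000e-02,  4.667e+01]))
```

Emit:
{"name": "apply_moves", "arguments": {
  "moves": [
    [[1, -49.4, -17.1, 0, 0, 0, 0], [1, -49.4, -17.1, 0, 0, 0, 0], [1, -49.4, -17.1, 0, 0, 0, 0], [1, -49.4, -17.1, 0, 0, 0, 0], [1, -49.4, -17.1, 0, 0, 0, 0], [1, -49.4, -17.1, 0, 0, 0, 0], [1, -49.4, -17.1, 0, 0, 0, 0], [1, -49.4, -17.1, 0, 0, 0, 0], [1, 0, 0, 0, 0, 0, 9.3], [1, 0, 0, 0, 0, 0, 9.3], [1, 0, 0, 0, 0, 0, 9.3], [1, 0, 0, 0, 0, 0, 9.3], [1, 0, 0, 0, 0, 0, 9.3], [1, 0, 0, 0, 0, 0, 0], [1, 0, 0, 0, 0, 0, 0]]
  ],
  "grip_force": 25
}}

```text
t: 1.98
tool_pos: [0.5432, 0.2298, 0.2191]
eef_rot: [-180.0, -0.0, 108.6]
wrist_force: [-0.1, 0.1, -0.1]
grip_width: 0.0941
grasp_force: 0.0
```

```bash
python3 - <<'E'
from h import *
print(state()['tool_pos'],state()['eef_rot'],state()['t'])
im,d=grab('wrist'); cv2.imwrite('pics/w1.png',im[...,::-1])
w=cloud('wrist');z=w[...,2]
m=(np.hypot(w[...,0]-.543,w[...,1]-.229)<.12)
for a,b in((.015,.025),(.08,.117),(.14,.152)):
    s=w[m&(z>a)&(z<b)]
    if len(s)>5: r=cv2.minAreaRect((s[:,:2]*1000).astype(np.float32)); print(a,len(s),s.mean(0).round(4),np.round(r[0],1),np.round(r[1],1),round(r[2],1))
print(go((.543,.2292,.129),18.3))
E
```

```text
[0.54322805 0.22981873 0.21906831] [-1.79955908e+02 -8.35329035e-04  1.08603810e+02] 1.975
0.015 3890 [0.5551 0.2358 0.0224] [588.9 244.1] [142.6 148.1] 18.4
0.08 1378 [0.5434 0.2278 0.1107] [542.6 230.5] [ 17.9 149.8] 18.4
0.14 872 [0.5426 0.2304 0.1474] [543.  229.4] [10.9 36. ] 18.6
(array([-0.5, -0.5, 90.2]), array([-0.03, -0.  ,  0.28]))
```

View pics/w1.png

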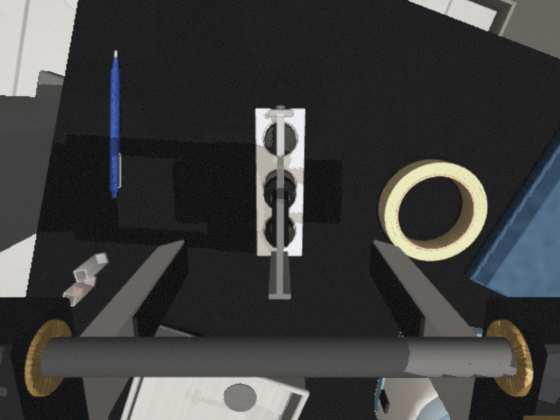

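The tab (centre column 281, row ~275) is centred under the jaws. Its measured top is z=0.147 at (0.543,0.2294), 36x11 mm, which matches the given size. Next I descend, grip and lift.

Emit:
{"name": "apply_moves", "arguments": {
  "moves": [
    [[1, 0, 0, 30, 0, 0, 0], [1, 0, 0, 30, 0, 0, 0], [1, 0, 0, 20, 0, 0, 0], [1, 0, 0, 10, 0, 0, 0], [1, -0.4, 0, 0, 0, 0, 0], [-1, 0, 0, 0, 0, 0, 0], [-1, 0, 0, 0, 0, 0, 0], [-1, 0, 0, 0, 0, 0, 0], [-1, 0, 0, 0, 0, 0, 0], [-1, 0, 0, 0, 0, 0, 0], [-1, 0, 0, 0, 0, 0, 0], [-1, 0, 0, 0, 0, 0, 0], [-1, 0, 0, 0, 0, 0, 0]]
  ],
  "grip_force": 35
}}

```text
t: 3.65
tool_pos: [0.5436, 0.2295, 0.1294]
eef_rot: [-180.0, -0.0, 108.5]
wrist_force: [0.6, -0.7, -0.7]
grip_width: 0.0174
grasp_force: 0.0
```

Emit:
{"name": "apply_moves", "arguments": {
  "moves": [
    [[-1, 0, 0, 0, 0, 0, 0], [-1, 0, 0, 0, 0, 0, 0], [-1, 0, 0, 0, 0, 0, 0], [-1, 0, 0, -4, 0, 0, 0], [-1, 0, 0, -8, 0, 0, 0], [-1, 0, 0, -12, 0, 0, 0], [-1, 0, 0, -16, 0, 0, 0], [-1, 0, 0, -16, 0, 0, 0], [-1, 0, 0, -10, 0, 0, 0], [-1, 0, 0, -4, 0, 0, 0], [-1, 0, 0, 0, 0, 0, 0]]
  ]
}}

```text
t: 5.03
tool_pos: [0.5436, 0.2295, 0.1996]
eef_rot: [180.0, 0.0, 108.5]
wrist_force: [-0.6, -0.3, -4.4]
grip_width: 0.0111
grasp_force: 35.0
```

```bash
python3 - <<'E'
from h import *
R,t,s=tool(); print(t,s['eef_rot'],s['wrist_force'],s['grip_width'],s['torque'])
print(go((.49,-.084,.2),-1.8))
E
```

```text
[0.54359613 0.22947269 0.19956699] [1.79993667e+02 1.54832899e-03 1.08471398e+02] [-0.62777581 -0.26649248 -4.42700295] 0.011114340945341855 [-0.0310301   0.05955866 -0.03945858]
(array([-280.3, -150.2,   -0.4]), array([1.000e-02, 0.000e+00, 2.027e+01]))
```

Emit:
{"name": "apply_moves", "arguments": {
  "moves": [
    [[-1, -9, -5, 0, 0, 0, 0], [-1, -19, -10, 0, 0, 0, 0], [-1, -28, -15, 0, 0, 0, 0], [-1, -28, -15, 0, 0, 0, 0], [-1, -28, -15, 0, 0, 0, 0], [-1, -28, -15, 0, 0, 0, 0], [-1, -28, -15, 0, 0, 0, 0], [-1, -28, -15, 0, 0, 0, 0], [-1, -28, -15, 0, 0, 0, 0], [-1, -28, -15, 0, 0, 0, 0], [-1, -19, -10, 0, 0, 0, 0], [-1, -9, -5, 0, 0, 0, 0], [-1, 0, 0, 0, 0, 0, 3], [-1, 0, 0, 0, 0, 0, 5], [-1, 0, 0, 0, 0, 0, 5], [-1, 0, 0, 0, 0, 0, 5], [-1, 0, 0, 0, 0, 0, 2.3], [-1, 0, 0, 0, 0, 0, 0], [-1, 0, 0, 0, 0, 0, 0]]
  ]
}}

```text
t: 7.4
tool_pos: [0.4898, -0.0836, 0.1994]
eef_rot: [-180.0, -0.0, 88.2]
wrist_force: [0.6, 0.3, -5.1]
grip_width: 0.0113
grasp_force: 35.0
```

```bash
python3 - <<'E'
from h import *
R,t,s=tool(); print(s['t'],t,s['eef_rot'],s['wrist_force'],s['torque'])
o=[]
for n in('wrist','top','scene'):
    im,d=grab(n); w=cloud(n); x,y,z=w[...,0],w[...,1],w[...,2]
    m=(abs(x-t[0])<.012)&(abs(y-t[1])<.025)&(z>.2)&(z<.225)
    b=(abs(x-t[0])<.02)&(abs(y-t[1])<.09)&(z>.155)&(z<.188)
    for nm,mm in(('tab',m),('bar',b)):
        q=w[mm]
        if len(q)>5:
            r=cv2.minAreaRect((q[:,:2]*1000).astype(np.float32)); print(n,nm,len(q),q.mean(0).round(4),q.min(0).round(4),q.max(0).round(4),np.round(r[0],1),np.round(r[1],1),round(r[2],1))
    for a,bb in((.545,.5585),(.562,.572),(.578,.628)):
        q=w[(x>a)&(x<bb)&(abs(y+.088)<.014)&(z>.16)&(z<.19)]
        if len(q): print(n,a,len(q),q.mean(0).round(4),q.min(0).round(4),q.max(0).round(4))
    c=im[...,::-1]
    o.append(cv2.resize(c,(400,300)) if n=='wrist' else cv2.resize(c[160:240,270:377] if n=='top' else c[160:250,280:400],(400,300),interpolation=2))
o.append(o[0]*0);cv2.imwrite('pics/c2.png',np.vstack([np.hstack(o[:2]),np.hstack(o[2:])]))
E
```

```text
7.4 [ 0.48980164 -0.08358289  0.19935928] [-1.79986418e+02 -7.44970406e-03  8.82077703e+01] [ 0.62906917  0.2726115  -5.12014714] [-0.07575113  0.06469353  0.03175482]
wrist tab 2909 [ 0.489  -0.0794  0.2159] [ 0.4778 -0.102   0.2   ] [ 0.5018 -0.0654  0.225 ] [486.8 -83.2] [35.8 23.1] 71.8
wrist bar 1674 [ 0.4898 -0.039   0.184 ] [ 0.4788 -0.1318  0.1706] [ 0.4994 -0.0077  0.188 ] [488.8 -69.8] [124.1  19.8] 89.3
wrist 0.545 264 [ 0.5536 -0.0851  0.1734] [ 0.5505 -0.0913  0.1679] [ 0.5584 -0.0806  0.1771]
wrist 0.562 773 [ 0.5654 -0.0845  0.1756] [ 0.562  -0.0969  0.1605] [ 0.5702 -0.0753  0.1825]
wrist 0.578 1368 [ 0.6029 -0.0865  0.1732] [ 0.578  -0.0922  0.1676] [ 0.628  -0.0827  0.1762]
top bar 78 [ 0.4914 -0.0233  0.1789] [ 0.4834 -0.0461  0.1554] [ 0.5009 -0.0076  0.1863] [494.5 -26.4] [16.9 38.2] 9.8
top 0.578 26 [ 0.6196 -0.0868  0.1729] [ 0.6114 -0.0907  0.1696] [ 0.6267 -0.0833  0.177 ]
scene tab 90 [ 0.488  -0.0952  0.2131] [ 0.478  -0.1025  0.2007] [ 0.5014 -0.0857  0.2249] [490.5 -94.8] [22.  12.9] 18.3
scene bar 793 [ 0.4875 -0.0877  0.1713] [ 0.477  -0.1598  0.1551] [ 0.4994 -0.0098  0.188 ] [488.8 -84.8] [149.9  20.2] 88.7
scene 0.545 19 [ 0.5536 -0.0866  0.1712] [ 0.5518 -0.091   0.1666] [ 0.557  -0.082   0.1753]
scene 0.562 60 [ 0.5663 -0.088   0.173 ] [ 0.5636 -0.097   0.1603] [ 0.5706 -0.0746  0.1811]
scene 0.578 39 [ 0.6035 -0.0891  0.1724] [ 0.5813 -0.0919  0.1678] [ 0.6271 -0.0848  0.1754]
```

View pics/c2.png

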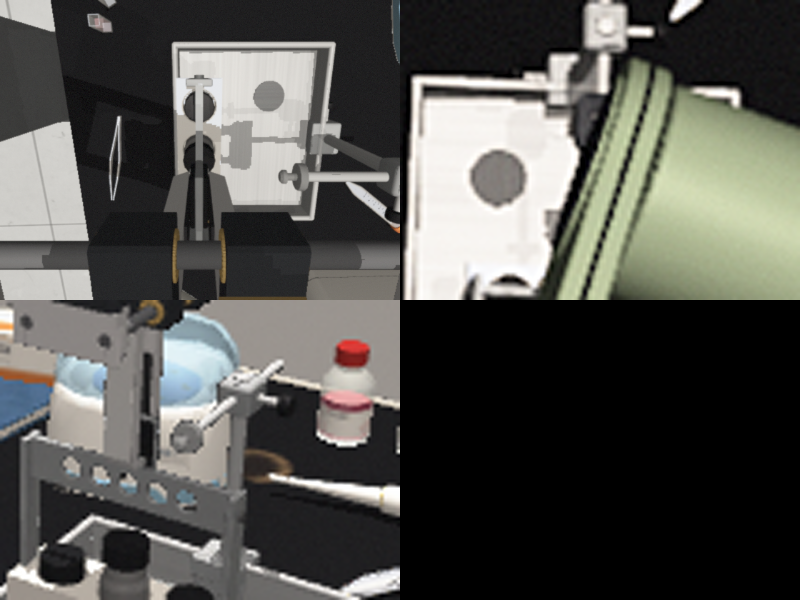

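The wrist view (shown at 400x300) has the pin head at about (285,176), clear of the bar at column 200. The scene view shows the carrier hanging level with the jars in their pockets. Next I measure the hole centres against the head and collar in the scene camera.

```bash
cat > hole.py <<'E'
from h import *
def meas(xb,xh=.5515,xs=.5635):
    im,d,E,K=load('scene'); w=cloud('scene'); o=-E[:3,:3].T@E[:3,3]
    v,u=np.mgrid[:420,:560]; r=np.stack([(u-K[2])/K[0],(v-K[3])/K[1],np.ones_like(d)],-1)@E[:3,:3]
    a=np.radians(-1.8); n=np.array([np.cos(a),np.sin(a),0])
    def pl(x0,y0=-.086): return o+r*(((np.array([x0,y0,0])-o)@n)/(r@n))[...,None]
    P=pl(xb); far=(~np.isfinite(w[...,0]))|(((w-P)@n)>.02)
    m=far&(abs(P[...,1]+.085)<.055)&(abs(P[...,2]-.17)<.011)
    k,l,st,c=cv2.connectedComponentsWithStats(m.astype(np.uint8),connectivity=4)
    for i in range(1,k):
        if st[i,4]>=6: print('hole',st[i,4],P[l==i][:,1:].mean(0).round(4))
    for nm,x0 in(('head',xh),('collar',xs)):
        P=pl(x0); m=(abs((w-P)@n)<.005)&(np.hypot(P[...,1]+.087,P[...,2]-.171)<.016); q=P[m][:,1:]
        if nm=='collar':
            e=q[np.hypot(*(q-q.mean(0)).T)>.0]; print(nm,len(q),'mid',((q.min(0)+q.max(0))/2).round(4),'ext',np.ptp(q,axis=0).round(4))
        else: print(nm,len(q),q.mean(0).round(4),'mid',((q.min(0)+q.max(0))/2).round(4),np.ptp(q,axis=0).round(4))
    b=w[(abs((w-pl(xb))@n)<.006)&(abs(w[...,1]+.085)<.06)&(w[...,2]>.15)&(w[...,2]<.19)]
    tops=[(y,b[abs(b[:,1]-y)<.005][:,2].max().round(4),b[abs(b[:,1]-y)<.005][:,2].min().round(4)) for y in(-.135,-.115,-.055,-.035)]; print('bar x',b[:,0].mean(),tops)
E
python3 - <<'E'
from hole import *
meas(.4865)
w=cloud('wrist');x,y,z=w[...,0],w[...,1],w[...,2]
q=w[(x>.54)&(x<.58)&(abs(y+.086)<.013)&(z>.16)&(z<.19)]
for a in np.arange(.546,.576,.002):
    s=q[(q[:,0]>=a)&(q[:,0]<a+.002)]
    if len(s): print(a.round(3),len(s),((s[:,1].min()+s[:,1].max())/2).round(4),np.ptp(s[:,1]).round(4),s[:,2].max().round(4))
print('barx wrist',w[(abs(x-.49)<.02)&(abs(y+.035)<.02)&(z>.183)&(z<.188)].mean(0))
E
```

```text
hole 22 [-0.0449  0.1723]
hole 21 [-0.0656  0.172 ]
hole 24 [-0.0847  0.1725]
hole 24 [-0.1054  0.1717]
hole 26 [-0.1245  0.1725]
head 18 [-0.0873  0.1722] mid [-0.0872  0.1722] [0.0097 0.01  ]
collar 51 mid [-0.0874  0.172 ] ext [0.0216 0.0202]
bar x 0.48785285253118793 [(-0.135, np.float64(0.1851), np.float64(0.1551)), (-0.115, np.float64(0.1843), np.float64(0.1558)), (-0.055, np.float64(0.1844), np.float64(0.1561)), (-0.035, np.float64(0.1852), np.float64(0.1569))]
0.55 74 -0.0857 0.0075 0.1764
0.552 85 -0.0857 0.0101 0.1765
0.554 67 -0.0859 0.0108 0.1771
0.556 26 -0.0858 0.0053 0.1737
0.558 41 -0.086 0.0054 0.1745
0.56 37 -0.0858 0.0053 0.1742
0.562 232 -0.0869 0.02 0.1821
0.564 274 -0.0854 0.02 0.1825
0.566 148 -0.0854 0.0201 0.1825
0.568 114 -0.0858 0.0202 0.1825
0.57 5 -0.0816 0.0075 0.1796
0.572 32 -0.0859 0.0066 0.1752
0.574 59 -0.0866 0.0075 0.1758
barx wrist [ 0.48991807 -0.03461167  0.18445416]
```

Emit:
{"name": "apply_moves", "arguments": {
  "moves": [
    [[-1, 0, 5, 0, 0, 0, 0], [-1, 0, 12, 0, 0, 0, 0], [-1, 0, 14, 0, 0, 0, 0], [-1, -0.4, 12, 0, 0, 0, 0], [-1, 0, 6, 0, 0, 0, 0], [-1, 0, 2.5, 0, 0, 0, 0], [-1, 0, 0, 0, 0, 0, 0], [-1, 0, 0, 0, 0, 0, 0]]
  ]
}}

```text
t: 8.55
tool_pos: [0.5412, -0.0856, 0.1994]
eef_rot: [-180.0, -0.0, 88.2]
wrist_force: [-1.2, 0.2, -4.7]
grip_width: 0.0114
grasp_force: 35.0
```

```bash
python3 - <<'E'
from h import *
R,t,s=tool(); print(s['t'],t,s['eef_rot'],s['wrist_force'],s['torque'])
a,_=grab('scene'); b,_=grab('wrist')
w=cloud('wrist');x,y,z=w[...,0],w[...,1],w[...,2]
print('barx wrist',w[(abs(x-t[0])<.02)&(abs(y+.035)<.02)&(z>.183)&(z<.188)].mean(0))
a=cv2.resize(a[170:230,310:375,::-1],(650,600),interpolation=cv2.INTER_NEAREST);cv2.imwrite('pics/s3.png',a)
E
```

```text
8.55 [ 0.54117328 -0.08560577  0.19941827] [-1.79979169e+02 -5.02726970e-03  8.81680375e+01] [-1.15012938  0.16064761 -4.73186809] [-0.08515028  0.04325078 -0.00670043]
barx wrist [ 0.5415516  -0.032368    0.18448529]
```

View pics/s3.png

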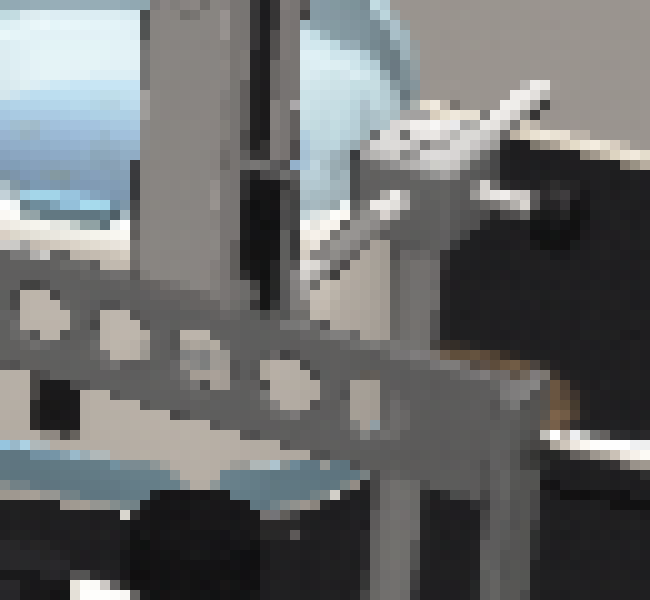

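The head shows inside the middle hole at about crop (202,355), with the hole centre near (204,358). I'll read the depth through that hole.

```bash
python3 - <<'E'
from h import *
im,d,E,K=load('scene'); w=cloud('scene')
for v in range(201,213): print(v,[('%4d'%(w[v,u,0]*1000) if np.isfinite(w[v,u,0]) else ' nan') for u in range(324,338)])
def pr(p): c=E[:3,:3]@np.array(p)+E[:3,3]; return (c[:2]/c[2]*K[:2]+K[2:]).round(2)
print('axis head',pr((.5505,-.0858,.17)),pr((.5505,-.0875,.1725)),'hole nominal',pr((.5415,-.0856,.17)))
for v,u in((206,329),(205,330),(206,330),(205,331)): print(w[v,u].round(4))
m=np.zeros((420,560),np.uint8); n=np.array([1,-.031,0]); 
P=(w-np.array([.5412,-.0856,.17]))@n
far=((P>.006)|~np.isfinite(P))
m[199:214,312:352]=far[199:214,312:352]
k,l,st,c=cv2.connectedComponentsWithStats(m,connectivity=4); print([(st[i,4],c[i].round(2).tolist()) for i in range(1,k)])
print('front face x around',np.nanmedian(w[203:206,337:339,0]), w[207:210,324:326].mean((0,1)))
E
```

```text
201 [' 539', ' 539', ' 537', ' 540', ' 538', ' 539', ' 537', ' 532', ' 533', ' 538', ' 539', ' 539', ' 538', ' 538']
202 [' 537', ' 538', ' 535', ' 538', ' 540', ' 540', ' 537', ' 537', ' 537', ' 536', ' 540', ' 538', ' 539', ' 538']
203 [' 732', ' 542', ' 540', ' 540', ' 741', ' 746', ' 747', ' 537', ' 538', ' 540', ' 539', ' 537', ' 536', ' 537']
204 [' 731', ' 539', ' 538', ' 540', ' 737', ' 738', ' 737', ' 750', ' 537', ' 539', ' 538', ' 538', ' 538', ' 536']
205 [' 732', ' 540', ' 537', ' 539', ' 735', ' 738', ' 737', ' 738', ' 734', ' 537', ' 539', ' 539', ' 539', ' 564']
206 [' 540', ' 537', ' 537', ' 539', ' 736', ' 737', ' 736', ' 738', ' 734', ' 536', ' 539', ' 540', ' 739', ' 755']
207 [' 542', ' 540', ' 541', ' 537', ' 540', ' 733', ' 738', ' 737', ' 737', ' 540', ' 536', ' 537', ' 738', ' 757']
208 [' 538', ' 538', ' 537', ' 539', ' 540', ' 543', ' 543', ' 737', ' 739', ' 540', ' 539', ' 537', ' 542', ' 753']
209 [' 538', ' 537', ' 541', ' 539', ' 541', ' 540', ' 539', ' 537', ' 538', ' 537', ' 540', ' 538', ' 541', ' 753']
210 [' 540', ' 540', ' 540', ' 541', ' nan', ' 539', ' 540', ' 538', ' 539', ' 536', ' 540', ' 537', ' 537', ' 541']
211 [' 741', ' 737', ' 739', ' 538', ' 536', ' 539', ' 539', ' 537', ' 538', ' 538', ' 538', ' 539', ' 538', ' 539']
212 [' 738', ' 738', ' 740', ' 741', ' 744', ' 740', ' 743', ' 538', ' 537', ' 539', ' 538', ' 537', ' 538', ' 538']
axis head [332.15 203.82] [332.94 202.96] hole nominal [330.22 205.39]
[0.7375 0.0065 0.0603]
[0.7373 0.0037 0.0641]
[0.7369 0.0033 0.0614]
[0.7389 0.0015 0.064 ]
[(np.int32(19), [313.79, 200.95]), (np.int32(56), [345.89, 200.79]), (np.int32(21), [321.86, 203.14]), (np.int32(23), [330.0, 205.39]), (np.int32(24), [338.42, 207.67]), (np.int32(1), [346.0, 206.0]), (np.int32(84), [319.38, 211.12]), (np.int32(25), [347.12, 210.24]), (np.int32(1), [328.0, 210.0])]
front face x around 0.5386428272874995 [ 0.53920646 -0.07366399  0.16154611]
```

Emit:
{"name": "apply_moves", "arguments": {
  "moves": [
    [[-1, -0.3, 1.5, -0.3, 0, 0, 0], [-1, 0, 1.5, 0, 0, 0, 0], [-1, 0, 1.5, 0, 0, 0, 0], [-1, 0, 1.5, 0, 0, 0, 0], [-1, 0, 1.5, 0, 0, 0, 0], [-1, 0, 1.5, 0, 0, 0, 0], [-1, 0, 0, 0, 0, 0, 0]]
  ]
}}

```text
t: 9.52
tool_pos: [0.5506, -0.0863, 0.1997]
eef_rot: [-180.0, 0.0, 88.2]
wrist_force: [0.6, 0.4, -4.5]
grip_width: 0.0114
grasp_force: 35.0
```

Emit:
{"name": "apply_moves", "arguments": {
  "moves": [
    [[-1, 0, 1, 0, 0, 0, 0], [-1, 0, 1, 0, 0, 0, 0], [-1, 0, 0, 0, 0, 0, 0]]
  ]
}}

```text
t: 9.9
tool_pos: [0.5526, -0.0863, 0.1997]
eef_rot: [180.0, -0.0, 88.2]
wrist_force: [-0.6, -0.5, -5.4]
grip_width: 0.0112
grasp_force: 35.0
```

Emit:
{"name": "apply_moves", "arguments": {
  "moves": [
    [[-1, 0, 1, 0, 0, 0, 0], [-1, 0, 1, 0, 0, 0, 0], [-1, 0, 1, 0, 0, 0, 0], [-1, 0, 0, 0, 0, 0, 0]]
  ]
}}

```text
t: 10.4
tool_pos: [0.5556, -0.0864, 0.1998]
eef_rot: [180.0, 0.0, 88.2]
wrist_force: [-0.1, 0.4, -4.4]
grip_width: 0.0115
grasp_force: 35.0
```

```bash
python3 - <<'E'
from h import *
R,t,s=tool(); print(t,s['wrist_force'],s['torque'])
a,_=grab('wrist'); b,_=grab('scene'); E,K=load('wrist')[2:]
c=E[:3,:3]@np.array([.56,-.086,.175])+E[:3,3]; p=(c[:2]/c[2]*K[:2]+K[2:]).astype(int); print(p)
c=a[max(0,p[1]-40):p[1]+40,max(0,p[0]-50):p[0]+50,::-1]
o=np.hstack([cv2.resize(c,(400,320)),cv2.resize(b[180:225,305:361,::-1],(400,320),interpolation=cv2.INTER_NEAREST)]);cv2.imwrite('pics/c4.png',o)
E
```

```text
[ 0.55558555 -0.08641768  0.1997522 ] [-0.11583113  0.42589661 -4.37631064] [-0.04175205  0.04150229 -0.01558068]
[289 247]
```

View pics/c4.png

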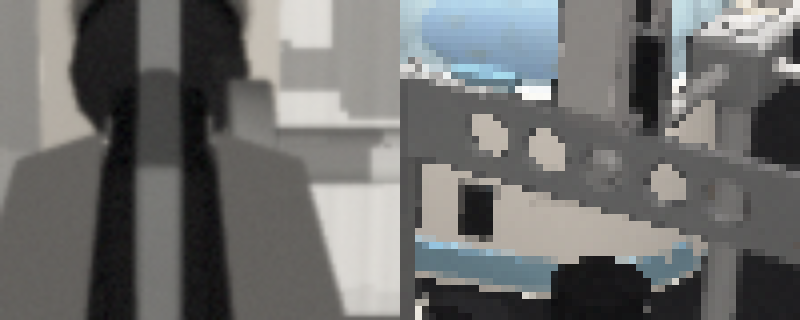

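The head now shows in the middle hole, at (607,165) in the right panel. I keep feeding in small steps.

Emit:
{"name": "apply_moves", "arguments": {
  "moves": [
    [[-1, 0, 1, 0, 0, 0, 0], [-1, 0, 1, 0, 0, 0, 0], [-1, 0, 1, 0, 0, 0, 0], [-1, 0, 0, 0, 0, 0, 0]]
  ]
}}

```text
t: 11.0
tool_pos: [0.5586, -0.0865, 0.1998]
eef_rot: [180.0, 0.0, 88.2]
wrist_force: [0.4, 0.5, -4.5]
grip_width: 0.0114
grasp_force: 35.0
```

Emit:
{"name": "apply_moves", "arguments": {
  "moves": [
    [[-1, 0, 0.5, 0, 0, 0, 0], [-1, 0, 0.5, 0, 0, 0, 0], [-1, 0, 0, 0, 0, 0, 0]]
  ]
}}

```text
t: 11.38
tool_pos: [0.5595, -0.0865, 0.1997]
eef_rot: [180.0, -0.0, 88.2]
wrist_force: [-0.1, -0.3, -4.3]
grip_width: 0.0114
grasp_force: 35.0
```

Emit:
{"name": "apply_moves", "arguments": {
  "moves": [
    [[-1, 0, 0.5, 0, 0, 0, 0], [-1, 0, 0, 0, 0, 0, 0]]
  ]
}}

```text
t: 11.62
tool_pos: [0.56, -0.0865, 0.1998]
eef_rot: [180.0, 0.0, 88.2]
wrist_force: [-0.4, -0.7, -5.0]
grip_width: 0.0112
grasp_force: 35.0
```

Emit:
{"name": "apply_moves", "arguments": {
  "moves": [
    [[-1, 0, 0.5, 0, 0, 0, 0], [-1, 0, 0, 0, 0, 0, 0]]
  ]
}}

```text
t: 11.88
tool_pos: [0.5605, -0.0865, 0.1998]
eef_rot: [180.0, 0.0, 88.2]
wrist_force: [-0.1, 0.8, -4.2]
grip_width: 0.0116
grasp_force: 35.0
```

Emit:
{"name": "apply_moves", "arguments": {
  "moves": [
    [[-1, 0, 0.5, 0, 0, 0, 0], [-1, 0, 0, 0, 0, 0, 0]]
  ]
}}

```text
t: 12.12
tool_pos: [0.561, -0.0866, 0.1997]
eef_rot: [-180.0, 0.0, 88.2]
wrist_force: [0.9, -0.4, -5.4]
grip_width: 0.0113
grasp_force: 35.0
```

Emit:
{"name": "apply_moves", "arguments": {
  "moves": [
    [[-1, 0, 0.5, 0, 0, 0, 0], [-1, 0, 0, 0, 0, 0, 0]]
  ]
}}

```text
t: 12.38
tool_pos: [0.5615, -0.0866, 0.1998]
eef_rot: [180.0, -0.0, 88.2]
wrist_force: [-0.7, -0.3, -4.8]
grip_width: 0.0113
grasp_force: 35.0
```

Emit:
{"name": "apply_moves", "arguments": {
  "moves": [
    [[-1, 0, 0.5, 0, 0, 0, 0], [-1, 0, 0, 0, 0, 0, 0]]
  ]
}}

```text
t: 12.62
tool_pos: [0.562, -0.0866, 0.1998]
eef_rot: [180.0, -0.0, 88.2]
wrist_force: [0.7, -0.1, -4.2]
grip_width: 0.0114
grasp_force: 35.0
```

Emit:
{"name": "apply_moves", "arguments": {
  "moves": [
    [[-1, 0, 0.5, 0, 0, 0, 0], [-1, 0, 0, 0, 0, 0, 0]]
  ]
}}

```text
t: 12.88
tool_pos: [0.5625, -0.0866, 0.1997]
eef_rot: [-180.0, 0.0, 88.2]
wrist_force: [0.6, -0.2, -4.8]
grip_width: 0.0115
grasp_force: 35.0
```

```bash
python3 - <<'E'
from h import *
R,t,s=tool(); print(t,s['wrist_force'],s['torque'])
grab('wrist'); w=cloud('wrist');x,y,z=w[...,0],w[...,1],w[...,2]
for lo,hi in((-.03,-.015),(-.05,-.03),(-.065,-.05)):
    q=w[(abs(x-t[0])<.015)&(y>lo)&(y<hi)&(z>.182)&(z<.188)]; print('bar',len(q),q.mean(0).round(4) if len(q) else '', np.percentile(q[:,0],[5,95]).round(4) if len(q) else '')
for a in np.arange(.562,.582,.002):
    q=w[(x>=a)&(x<a+.002)&(abs(y+.086)<.013)&(z>.172)&(z<.19)]; print(a.round(3),len(q),q.max(0).round(4) if len(q) else '')
im=load('wrist')[0]; E,K=load('wrist')[2:]
c=E[:3,:3]@np.array([.566,-.086,.175])+E[:3,3]; p=(c[:2]/c[2]*K[:2]+K[2:]).astype(int)
cv2.imwrite('pics/w5.png',cv2.resize(im[p[1]-30:p[1]+30,p[0]-40:p[0]+40,::-1],(640,480),interpolation=cv2.INTER_NEAREST))
E
```

```text
[ 0.56252753 -0.08663063  0.19973284] [ 0.60199514 -0.16220625 -4.81669056] [-0.05644694  0.07203353  0.0584793 ]
bar 502 [ 0.5634 -0.0203  0.1848] [0.5565 0.5707]
bar 406 [ 0.5627 -0.04    0.1848] [0.5605 0.5648]
bar 288 [ 0.5621 -0.0575  0.1848] [0.5598 0.5643]
0.562 0 
0.564 1 [ 0.5645 -0.0757  0.172 ]
0.566 5 [ 0.5677 -0.0757  0.174 ]
0.568 57 [ 0.57   -0.0759  0.1899]
0.57 7 [ 0.5717 -0.0774  0.1897]
0.572 6 [ 0.5737 -0.0776  0.1895]
0.574 8 [ 0.5759 -0.0829  0.1747]
0.576 13 [ 0.5779 -0.0833  0.1742]
0.578 17 [ 0.5797 -0.0828  0.174 ]
0.58 30 [ 0.5819 -0.0833  0.1752]
```

View pics/w5.png

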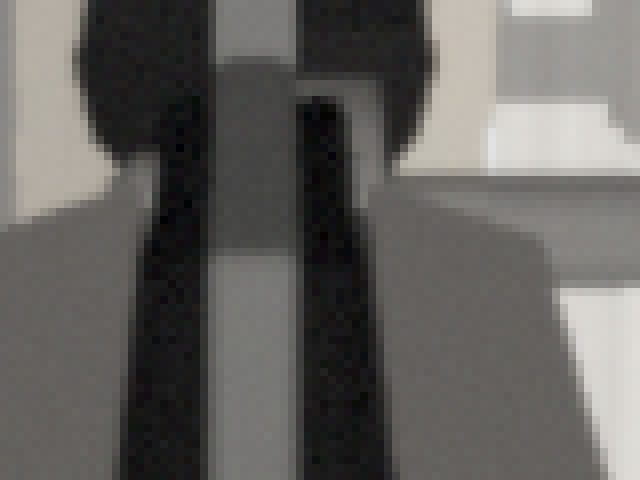

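The collar (cols 297–380) now sits right against the bar (cols 208–296). I take one or two more feeling steps.

Emit:
{"name": "apply_moves", "arguments": {
  "moves": [
    [[-1, 0, 0.4, 0, 0, 0, 0], [-1, 0, 0, 0, 0, 0, 0]]
  ]
}}

```text
t: 13.18
tool_pos: [0.5627, -0.0866, 0.1997]
eef_rot: [-180.0, -0.0, 88.2]
wrist_force: [-1.0, 0.4, -3.8]
grip_width: 0.0113
grasp_force: 35.0
```

Emit:
{"name": "apply_moves", "arguments": {
  "moves": [
    [[-1, 0, 0.4, 0, 0, 0, 0], [-1, 0, 0, 0, 0, 0, 0]]
  ]
}}

```text
t: 13.42
tool_pos: [0.5628, -0.0867, 0.1997]
eef_rot: [-179.9, 0.0, 88.2]
wrist_force: [-1.7, -0.3, -2.4]
grip_width: 0.0111
grasp_force: 35.0
```

Contact with the shoulder is felt at x≈0.5627 with about 1.5 N. I back off 1.5 mm into the neck, then lower.

Emit:
{"name": "apply_moves", "arguments": {
  "moves": [
    [[-1, 0, -1.5, 0, 0, 0, 0], [-1, 0, 0, 0.8, 0, 0, 0], [-1, 0, 0, 0.8, 0, 0, 0], [-1, 0, 0, 0.8, 0, 0, 0], [-1, 0, 0, 0.6, 0, 0, 0], [-1, 0, 0, 0, 0, 0, 0]]
  ]
}}

```text
t: 14.18
tool_pos: [0.5618, -0.0866, 0.1967]
eef_rot: [-180.0, -0.0, 88.2]
wrist_force: [-0.2, 0.4, -4.6]
grip_width: 0.0112
grasp_force: 35.0
```

Emit:
{"name": "apply_moves", "arguments": {
  "moves": [
    [[-1, 0, 0, 0.5, 0, 0, 0], [-1, 0, 0, 0.5, 0, 0, 0], [-1, 0, 0, 0, 0, 0, 0]]
  ]
}}

```text
t: 14.55
tool_pos: [0.5618, -0.0866, 0.1957]
eef_rot: [-180.0, -0.0, 88.2]
wrist_force: [0.1, -0.0, -4.5]
grip_width: 0.0116
grasp_force: 35.0
```

Emit:
{"name": "apply_moves", "arguments": {
  "moves": [
    [[-1, 0, 0, 0.4, 0, 0, 0], [-1, 0, 0, 0, 0, 0, 0]]
  ]
}}

```text
t: 14.8
tool_pos: [0.5618, -0.0866, 0.1954]
eef_rot: [180.0, -0.0, 88.2]
wrist_force: [-0.3, -0.4, -5.1]
grip_width: 0.0113
grasp_force: 35.0
```

Emit:
{"name": "apply_moves", "arguments": {
  "moves": [
    [[-1, 0, 0, 0.4, 0, 0, 0], [-1, 0, 0, 0, 0, 0, 0]]
  ]
}}

```text
t: 15.05
tool_pos: [0.5618, -0.0866, 0.1952]
eef_rot: [180.0, 0.0, 88.2]
wrist_force: [-0.3, 0.0, -3.5]
grip_width: 0.0112
grasp_force: 35.9
```

Emit:
{"name": "apply_moves", "arguments": {
  "moves": [
    [[-1, 0, 0, 0.4, 0, 0, 0], [-1, 0, 0, 0, 0, 0, 0]]
  ]
}}

```text
t: 15.3
tool_pos: [0.5619, -0.0866, 0.195]
eef_rot: [180.0, 0.0, 88.2]
wrist_force: [-0.8, 0.8, -0.6]
grip_width: 0.0111
grasp_force: 37.5
```

Emit:
{"name": "apply_moves", "arguments": {
  "moves": [
    [[-1, 0, 0, 0.4, 0, 0, 0], [-1, 0, 0, 0, 0, 0, 0]]
  ]
}}

```text
t: 15.55
tool_pos: [0.562, -0.0867, 0.1949]
eef_rot: [180.0, 0.0, 88.2]
wrist_force: [-2.9, 0.4, 2.0]
grip_width: 0.0112
grasp_force: 39.7
```

The pin now carries the load. I ease up, soften the grip and open gently.

Emit:
{"name": "apply_moves", "arguments": {
  "moves": [
    [[-1, 0, 0, -0.4, 0, 0, 0], [-1, 0, 0, 0, 0, 0, 0], [-1, 0, 0, 0, 0, 0, 0], [-0.7, 0, 0, 0, 0, 0, 0], [-0.65, 0, 0, 0, 0, 0, 0], [-0.6, 0, 0, 0, 0, 0, 0], [-0.5, 0, 0, 0, 0, 0, 0], [-0.4, 0, 0, 0, 0, 0, 0], [-0.4, 0, 0, 0, 0, 0, 0], [-0.4, 0, 0, 0, 0, 0, 0], [-0.4, 0, 0, 0, 0, 0, 0]]
  ],
  "grip_force": 4
}}

```text
t: 16.92
tool_pos: [0.5619, -0.0866, 0.1945]
eef_rot: [180.0, -0.0, 88.2]
wrist_force: [0.3, -0.2, -0.7]
grip_width: 0.0282
grasp_force: 0.0
```

```bash
python3 - <<'E'
from h import *
R,t,s=tool(); print(t,s['wrist_force'],s['grip_width'])
a,_=grab('wrist'); b,_=grab('scene'); w=cloud('wrist');x,y,z=w[...,0],w[...,1],w[...,2]
q=w[(abs(x-t[0])<.015)&(abs(y-t[1])<.03)&(z>.195)&(z<.215)]; print(len(q),q.min(0),q.max(0))
cv2.imwrite('pics/c6.png',np.hstack([cv2.resize(a[...,::-1],(400,300)),cv2.resize(b[160:250,280:400,::-1],(400,300),interpolation=2)]))
E
```

```text
[ 0.56185622 -0.08661431  0.19453787] [ 0.31437662 -0.17410025 -0.71935643] 0.028172096536728548
2438 [ 0.55471053 -0.10568001  0.19500254] [ 0.57683962 -0.0692208   0.21497627]
```

View pics/c6.png

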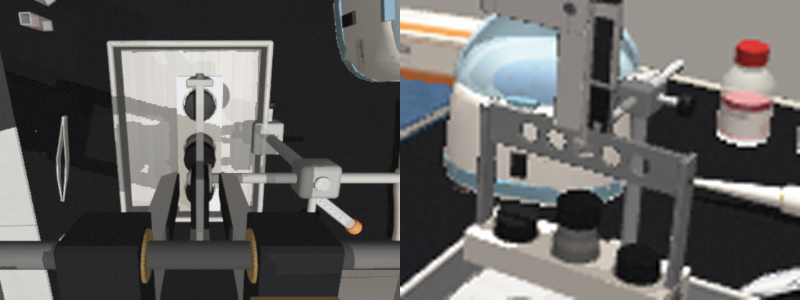

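The carrier hangs from the middle hole and looks level, and the jaws are clear of the tab. I retract straight up.

Emit:
{"name": "apply_moves", "arguments": {
  "moves": [
    [[-0.4, 0, 0, -5, 0, 0, 0], [-0.4, 0, 0, -10, 0, 0, 0], [-0.4, 0, 0, -20, 0, 0, 0], [-0.4, 0, 0, -30, 0, 0, 0], [-0.4, 0, 0, -30, 0, 0, 0], [-0.4, 0, 0, -20, 0, 0, 0], [-0.4, 0, 0, -5, 0, 0, 0], [-0.4, 0, 0, 0, 0, 0, 0], [-0.4, 0, 0, 0, 0, 0, 0], [-0.4, 0, 0, 0, 0, 0, 0], [-0.4, 0, 0, 0, 0, 0, 0], [-0.4, 0, 0, 0, 0, 0, 0], [-0.4, 0, 0, 0, 0, 0, 0]]
  ]
}}

```text
t: 18.65
tool_pos: [0.5618, -0.0866, 0.3145]
eef_rot: [-180.0, -0.0, 88.2]
wrist_force: [0.0, -0.3, 0.3]
grip_width: 0.0281
grasp_force: 0.0
```

```bash
python3 - <<'E'
from h import *
b,_=grab('scene'); w=cloud('scene'); grab('wrist'); w2=cloud('wrist')
for W in(w,w2):
    x,y,z=W[...,0],W[...,1],W[...,2]
    q=W[(abs(x-.562)<.012)&(abs(y+.0866)<.085)&(z>.145)&(z<.185)]
    for c in(-.135,-.11,-.06,-.04,-.025):
        k=q[abs(q[:,1]-c)<.006]; print(c,len(k),k[:,0].mean().round(4) if len(k) else'',k[:,2].max().round(4) if len(k) else '')
cv2.imwrite('pics/s7.png',np.hstack([cv2.resize(b[165:260,270:390,::-1],(400,316),interpolation=2),cv2.resize(load('wrist')[0][...,::-1],(400,316))]))
E
```

```text
-0.135 61 0.5589 0.1793
-0.11 54 0.5597 0.1846
-0.06 56 0.5615 0.1801
-0.04 53 0.5621 0.1809
-0.025 60 0.5623 0.1809
-0.135 78 0.5598 0.1804
-0.11 0  
-0.06 90 0.5621 0.1821
-0.04 102 0.5624 0.1823
-0.025 104 0.5628 0.1825
```

View pics/s7.png

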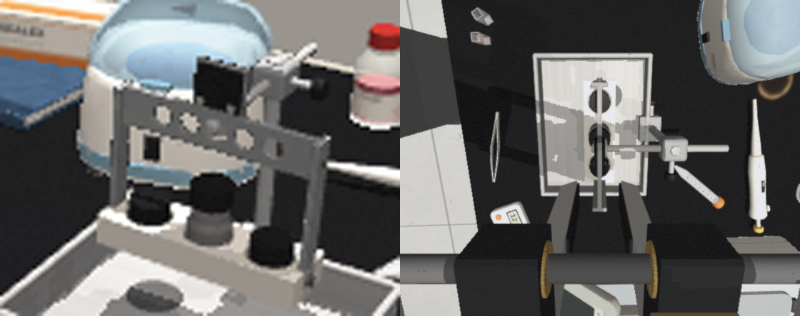

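The carrier hangs freely and within about 1° of level on hole 3. The jars are in their pockets and the robot is clear.

```bash
python3 -c "
from h import *
print(hand_in())"
```

```text
the job is handed in; nothing more can be done
None
```

The loaded carrier hangs by its middle hole (hole 3) in the pin's neck, within about 1° of level, released with all three jars in their pockets; handed in at about 19 s of the 53 s allowed, with no verdict shown.

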